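# Weigh a bottle on the notched beam balance before the spin

## Robot

A 6-joint arm with a two-finger parallel gripper is mounted at the origin on the work surface. World frame = base frame: x ahead of the robot, y to its left, z up, the work surface at z = 0. Lengths are in m, angles in rad, forces in N, time in s.
With the tool pointing down it reaches from about 0.275 to 0.825 m from the base axis. Payload 4.9 kg.
Tool frame: the origin (TCP) lies at the very end of the fingers, on their centre line; the grasp point (between the pads) lies 19 mm behind it; z points along the fingers, y is the line along which they close (so a half turn about z gives the same grasp; the last joint's range is limited). The gripper opens to 85 mm and grips with 20 to 120 N. Pads are 22 mm wide; open, the fingers measure 114 mm over their backs; the gripper's body (76 mm by 85 mm) begins 54 mm behind the grasp point. The pads swing forward as they close: fully open they stand 13 mm farther back than shut.
Start: joints at [-1.28, 0.326, -0.193, 1.052, 0, 1.437], TCP at [0.227, -0.501, 0.231] pointing down, gripper open.
Joint ranges: [-2.65, 2.65], [-0.97, 1.79], [-1.3, 1.35], [-1.93, 2.1], [-1.47, 1.37], [-3.14, 3.14]. Speed limits (rad/s): [2.57, 2.57, 3.14, 3.14, 3.14, 3.14].

## Interface

Orientations are given as a 3x3 rotation matrix whose columns are the frame's x, y, z axes.
In Python, from cell import ctrl gives the robot as it stands. The module is installed in compiled form; this text tells all that it offers.
- The arm moves only by the shell command python3 -m pendant 'ROWS' [OPENING]. ROWS is JSON, one flat list of numbers, 4 for each row, row after row: the shift along the tool's x, y, z normalised to -1 to 1, where 1 is 0.2 m, then the turn about the tool's z normalised to -1 to 1, where 1 is pi rad. A call has 1 to 8 rows; each row is the pose to reach, as a shift and turn from the pose commanded when the call began, along the tool's axes at that moment, turning the shorter way round; what a row does not reach only later rows make up. A row lasts 1/10 s, in which the tool goes at most 50 mm and 8.59 degrees, less where a joint would pass 70% of its speed; a pose out of reach is approached as far as the arm can. A call with a number of a shift or a turn outside -1 to 1 is refused whole. A call with a gripper value outside its range is refused whole. OPENING is the opening, from 0 (shut) to 1 (fully open), set as the call begins (- or left out, the last holds). The fingers move at their own pace and stop on an object; the grip force is fixed at half the most. Time passes only in rows, so rows that repeat a pose let the fingers close. It gives the time, the measured TCP pose, the force, the opening and the grip force at its end, in the units of the state.
- ctrl.read_state(): the state, without advancing time (a new reading comes with each control period).
- ctrl.camera(name): name is "side" or "top"; returns a dict with "frame" (420x560x3 uint8, blue, green, red), "mtx" (3x3 intrinsics, pixels), "k1" (the pictures are not rectified: a ray, as slopes to the right and down, at radius r is drawn at 1 + k1 r^2 times it, then the intrinsics apply), "pose" (4x4, takes a point from camera to world coordinates). Camera axes: x right, y down, z forward; pixel columns grow to the right and rows downward; lengths in m; the calibration is good to about 2 mm. A picture is of the moment at which its call begins. There is no depth.
- ctrl.hand_in(): hands the job in; it is judged then, once.
The state is a dict: "clock": time; "qpos": joint angles; "qd": joint speeds; "joint_torque": joint torques, N m; "position": TCP position; "orientation": TCP orientation; "contact_force": force on the tool from outside, world axes, zero at the start; "wrist_torque": the same for the moment, N m; "finger_gap": finger opening in m; "finger_force": force on a finger pad.
Only numpy, scipy, OpenCV 4.12 (cv2) and the standard library are available. Lean on these libraries where they do the work, as an engineer would, in place of code of your own. Each camera call takes 0.05 s, during which the arm holds its last target. There are 200 camera calls.

## Task

Weigh the squat round bottle on the beam balance: stand it gently upright on the round pan, then press the poise's thumb plate down to free its pawl and slide the poise along the beam to the notch where, let go, the pointer rests centred on its scale, between the two long lines beside the centre line. Be gentle with the poise: never load it with more than about 18 N, let the plate come right up so that the pawl sits in a notch, and leave the other things on the bench alone.

Things in the scene. Friction and masses are not known exactly. Their poses are not given: they have to be found in the camera images.
- bottle_cap (a point): The bottle to weigh: squat, round, 52 mm across, 102 mm tall, ribbed white cap 44 mm across on its top 24 mm; mass unknown (0.20 to 0.38 kg). This point is on its axis at mid-cap, 90 mm above its underside. It stands on the bench right of the balance, in either of two places; a taller square bottle has the other.
- bottle_foot (a point): The centre of the underside of the same bottle.
- pan_top (a point): Centre of the top face of the balance's round pan: flat steel, 92 mm across, 4 mm thick, 80 mm from the pivot on the side away from the poise. A linkage keeps it level; it rises and sinks 6.5 mm either side of 136 mm above the bench as the beam tips. Where the load stands on it does not change the weighing.
- balance: The fixed balance: grey base plate 130 x 400 mm, 16 mm thick. Origin on the bench under the beam's pivot, which is 110 mm up; z is up, y runs level from the pivot along the beam towards the pointer (base from y = -130 to +270 mm, pan at y = -80). The beam is a steel bar 8 mm wide, 12 mm tall, notched underneath every 10 mm.
- thumb_plate (a point): Centre of the top face of the poise's thumb plate, ribbed steel, 34 mm across the beam x 40 mm along it, 27 mm above the beam's middle line when up. The dark poise, 40 x 32 mm, straddles the beam below it. In a notch the poise is locked; with the pawl freed it slides under 0.5 N, and a closed fingertip pressing on the plate drags it along by friction.
- poise (a joint): Place of the poise along the beam in m: 0 in the innermost notch (plate centre 40 mm from the pivot), growing outwards, notches at every 0.010 up to 0.160. A locked poise has about 1 mm of play either way. It starts between 0 and 0.04; the balance point of the bottle always lies between about 0.08 and 0.152.
- pawl (a joint): How far the thumb plate is pressed down (m): 0 up and seated in a notch, 0.005 on a crest, 0.0075 fully down. Sprung: 3 N to start, 6 N to free the pawl (0.0048), 7.5 N at full travel, then solid. Released on a crest between notches the pawl may hang up; press again and nudge it on.
- pointer_tip (a point): Tip of the dark pointer at the beam's outer end, 245 mm from the pivot; it moves up and down (19 mm either way) in front of a white scale plate.
- mark (a point): The height of the scale's black centre line, at the pointer tip's place when the beam is level. The two long lines are 6 mm above and below it.
- tall_bottle: Bystander: square bottle 50 x 50 mm, 144 mm tall with a narrow white cap. Origin at the centre of its underside.
- amber_jar: Bystander: amber jar, 54 mm in diameter, 75 mm tall. Origin at the centre of its underside.
- beaker: Bystander: open glass beaker, 68 mm wide, 85 mm tall. Origin at the centre of its underside.
- dishes: Bystander: two stacked dishes, 90 mm in diameter, 28 mm tall together. Origin at the centre of the underside.
- tip_box: Bystander: lidded box 87 x 122 mm, 62 mm tall. Origin at the centre of its underside.
- spatula: Bystander: steel spatula, 180 mm long, lying flat between the robot and the balance.
- timer: Bystander: white timer 50 x 65 x 22 mm lying on the bench.
- beam (a joint): Tilt of the beam (rad): 0 level, + pointer up and pan down, hard stops at 0.08 either way. Settles in about 1.5 s, then reads about 0.030 per notch from balance, + when the poise must go outwards; past 2.7 notches it lies on a stop. Pressing the plate with 1 to 4 N tips the beam to -0.08, sloping down towards the pointer; only then does the plate go down.
There are look-alikes about, which are no part of the job. Leave any green or yellow look-alike of the part that bears bottle_cap alone.

How it is judged:
On the way, in this order (a step that is already met when the one before it is completed fails the run):
1. the bottle stands on the pan, let go (horizontal distance between bottle_foot and pan_top below 0.035 m and z of bottle_foot in the frame of pan_top between -0.006 and 0.006 m and angle between bottle_foot's own z axis and vertical below 0.15 rad and contact force between the fingers and bottle below 0.1 N), for 0.2 s.
2. the pointer rests centred, with the pawl seated and the poise let go (z of pointer_tip in the frame of mark between -0.006 and 0.006 m and value of joint pawl below 0.002 m and contact force between the fingers and balance below 0.1 N), for 0.5 s.
At the end, for the whole second after the job is handed in: The bottle stands upright on the pan (its foot's centre within 35 mm of the pan's), the pointer tip rests within 6 mm of the centre line, the pawl sits in a notch (plate within 2 mm of fully up), and all is let go (horizontal distance between bottle_foot and pan_top below 0.035 m and z of bottle_foot in the frame of pan_top between -0.006 and 0.006 m and angle between bottle_foot's own z axis and vertical below 0.15 rad and z of pointer_tip in the frame of mark between -0.006 and 0.006 m and value of joint pawl below 0.002 m); the robot touches nothing.
It fails at once if the poise was loaded with more than 18 N (contact force between any of the fingers, the arm and poise above 18 N).
It fails at once if the bottle was set down hard on the pan (over 40 N) (contact force between bottle and pan above 40 N).
It fails at once if a bystander was disturbed (moved more than 30 mm) (distance of any of tall_bottle, amber_jar, beaker, dishes, tip_box, spatula, timer from where it was at the start of the episode above 0.03 m).
It also fails if it takes over 72 s, if anything falls off the work surface, if the arm or the gripper's body presses on something with over 40 N, if the wrist force passes 120 N, or if a joint passes its speed limit or range.

## Working session

There is one attempt and no reset: what is moved stays moved. The work goes in short steps, Python scripts to look and compute and a shell command to move; the robot and the scene stay as the last step left them, time stands still between calls to the robot, and variables do not carry over. Pictures are saved under pics/ and viewed, at most 10 in all, crops included, and the job is handed in when it is done.

```bash
mkdir -p pics; cat > h.py <<'E'
import numpy as np,cv2
from cell import ctrl
def shot(n,f):
    c=ctrl.camera(n); cv2.imwrite(f,c["frame"]); return c
def proj(c,P):
    T=np.linalg.inv(c["pose"]); p=(T[:3,:3]@np.atleast_2d(P).T).T+T[:3,3]
    s=p[:,:2]/p[:,2:]; s=s*(1+c["k1"]*(s**2).sum(1,keepdims=True))
    return s@c["mtx"][:2,:2].T+c["mtx"][:2,2]
def onz(c,uv,z):
    d=np.linalg.inv(c["mtx"])@[uv[0],uv[1],1]; s0=d[:2]; s=s0.copy()
    for _ in range(30): s=s0/(1+c["k1"]*(s@s))
    r=c["pose"][:3,:3]@[s[0],s[1],1]; o=c["pose"][:3,3]
    return o+r*(z-o[2])/r[2]
def err(P,obs): # obs: list of (cam,uv)
    return np.concatenate([proj(c,P)[0]-uv for c,uv in obs])
def tri(obs,x0=(0.5,0,0.1)):
    from scipy.optimize import least_squares
    r=least_squares(err,x0,args=(obs,)); return r.x,r.cost
E
python3 - <<'E'
from h import *
for n in("top","side"):
    c=shot(n,f"pics/{n}0.png"); print(n,c["pose"].round(3).tolist(),c["mtx"].round(1).tolist(),c["k1"])
s=ctrl.read_state(); print(s["position"],s["orientation"],s["clock"],s["contact_force"])
E
```

```text
top [[-0.016, -0.983, 0.184, 0.369], [-1.0, 0.015, -0.009, 0.015], [0.006, -0.184, -0.983, 1.093], [0.0, 0.0, 0.0, 1.0]] [[399.0, 0.0, 282.6], [0.0, 399.0, 207.4], [0.0, 0.0, 1.0]] -0.10802440985682743
side [[-0.995, -0.04, 0.093, 0.407], [-0.099, 0.588, -0.802, 1.088], [-0.022, -0.808, -0.589, 0.885], [0.0, 0.0, 0.0, 1.0]] [[442.4, 0.0, 278.8], [0.0, 442.4, 206.9], [0.0, 0.0, 1.0]] -0.03233604916037551
[ 0.22653986 -0.50061273  0.23057686] [[ 9.11122433e-01  4.12135564e-01 -4.34613147e-04]
 [ 4.12135729e-01 -9.11121194e-01  1.52019620e-03]
 [ 2.30541669e-04 -1.56420447e-03 -9.99998750e-01]] 0.1 [-0.77796953 -0.17611187  0.34375054]
```

View pics/top0.png

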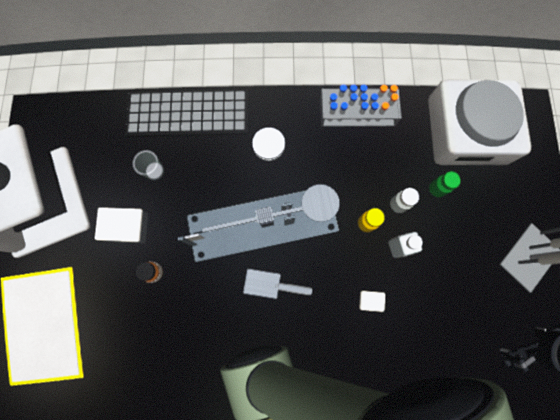

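View pics/side0.png

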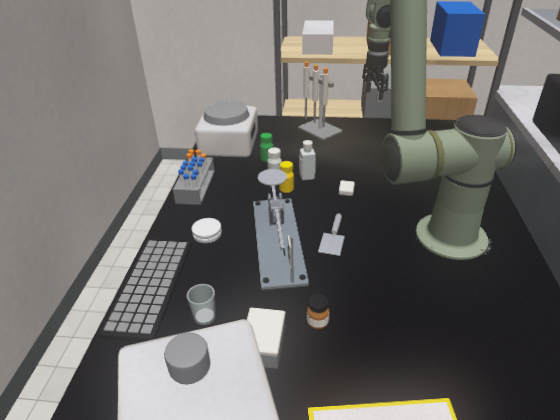

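Top view: the white round bottle is near (405,199), the square bottle near (407,244), the pan near (320,203), the poise near (265,215) and the pointer near (190,238). I'll zoom in for precise points.

```bash
python3 - <<'E'
import cv2,numpy as np
t=cv2.imread("pics/top0.png"); s=cv2.imread("pics/side0.png")
def cr(i,x,y,w,h,k): return cv2.resize(i[y:y+h,x:x+w],None,fx=k,fy=k,interpolation=cv2.INTER_CUBIC)
# top crop x170..470,y160..280 ; side crop x240..340,y130..300
a=cr(t,170,165,200,100,4); b=cr(t,350,165,100,100,3.5); c=cr(s,240,130,100,87,4)[:, :400]; 
b=cv2.resize(t[165:252,350:450],(400,348),interpolation=cv2.INTER_CUBIC)
a=a[:252*1]if 0 else cv2.resize(t[180:270,170:350],(800,400),interpolation=cv2.INTER_CUBIC)
o=np.zeros((600,800,3),np.uint8)
o[:300]=cv2.resize(t[180:262,170:389],(800,300),interpolation=cv2.INTER_CUBIC)
o[300:,:400]=cv2.resize(t[165:240,360:460],(400,300),interpolation=cv2.INTER_CUBIC)
o[300:,400:]=cv2.resize(s[130:205,240:340],(400,300),interpolation=cv2.INTER_CUBIC)
cv2.imwrite("pics/z0.png",o)
E
```

```text
(no output)
```

View pics/z0.png

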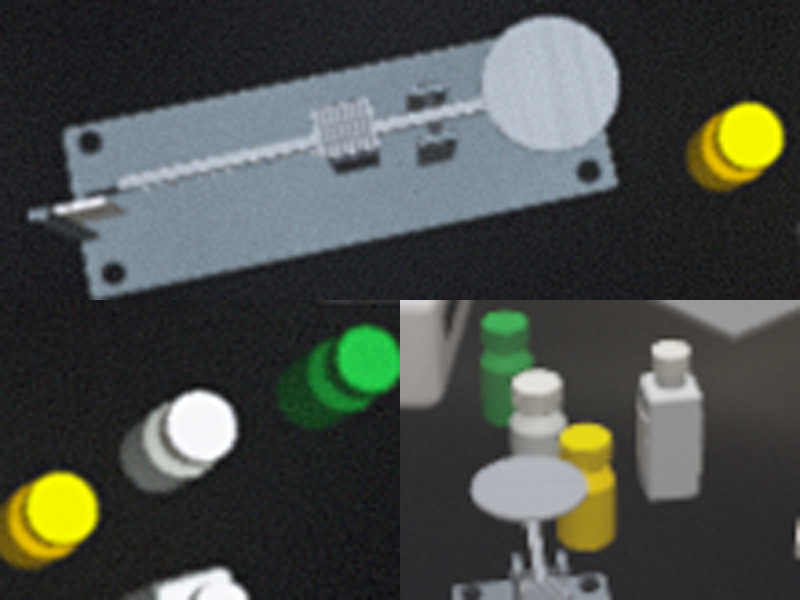

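Zoom: cap top at top (410.2,196.8) and side (274.5,149.5); pan at top (320.6,203.0) and side (272.3,177.0); plate at top (264.7,214.7); yellow and green look-alikes flank the bottle.

```bash
python3 - <<'E'
from h import *
t=ctrl.camera("top"); s=ctrl.camera("side")
print("cap top", onz(t,(410.25,196.75),.102), onz(s,(274.5,149.5),.102), tri([(t,(410.25,196.75)),(s,(274.5,149.5))]))
print("pan", onz(t,(320.56,202.96),.1425), tri([(t,(320.56,202.96)),(s,(272.25,177))]))
P=onz(t,(320.56,202.96),.1425)
from scipy.optimize import least_squares
cor=np.array([[-.065,.27],[.065,.27],[-.065,-.13]]) ; uv=np.array([[187.8,215.0],[195.2,261.5],[338.9,230]])
# find yaw: balance y axis direction; two handedness checks via lsq
loc=np.array([[.065,.27,.016],[-.065,.27,.016],[-.065,-.13,.016]])
def f(p):
    c,n=np.cos(p[2]),np.sin(p[2]); R=np.array([[c,-n,0],[n,c,0],[0,0,1]])
    return (proj(t,loc@R.T+[p[0],p[1],0])-uv).ravel()
r=least_squares(f,[.4,.05,0]); print(r.x,r.fun)
x,y,a=r.x; Y=np.array([-np.sin(a),np.cos(a)])
print("pan pred",r.x[:2]-.08*Y, "Ydir",Y)
q=onz(t,(264.7,214.7),.130); print("plate",q,"along",(q[:2]-r.x[:2])@Y)
for n,z,u in(("jellow",.102,(370+0,0)),): pass
st=ctrl.read_state(); R=st["orientation"]; print("d to cap in tool/0.2", (R.T@(tri([(t,(410.25,196.75)),(s,(274.5,149.5))])[0]-st["position"]))/.2)
print("yellow",onz(t,(360+62/4,165+210/4),.102),"green",onz(t,(360+366/4,165+60/4),.102))
print("tall", onz(s,(240+670/4-100,130+50/4),.144))
E
```

```text
cap top [ 0.57701692 -0.32294552  0.102     ] [ 0.58096509 -0.32989597  0.102     ] (array([ 0.57746078, -0.32164085,  0.10605205]), np.float64(0.3670362501406095))
pan [ 0.55604579 -0.08606052  0.1425    ] (array([ 0.55860931, -0.08666141,  0.13708169]), np.float64(0.47956213879641313))
[ 0.5427464  -0.00887941  0.19970427] [-0.84279305 -0.07022318  0.09570684 -0.06889985  0.73492925  0.08880794]
pan pred [ 0.55861676 -0.08728943] Ydir [-0.19837949  0.98012529]
plate [0.53123715 0.05043328 0.13      ] along 0.06041706017062956
d to cap in tool/0.2 [ 1.96751123 -0.09246469  0.62423162]
yellow [ 0.52447485 -0.22887964  0.102     ] green [ 0.62051461 -0.43788571  0.102     ]
tall [ 0.46030211 -0.31156718  0.144     ]
```

```bash
python3 -m pendant '[0.25,0,0,0, 0.5,-0.02,0,0, 0.75,-0.03,0,0, 1,-0.04,0,0, 1,-0.04,0,0, 1,-0.04,0,0]' 1; python3 -m pendant '[0.25,-0.02,0,0, 0.5,-0.04,0,0, 0.75,-0.05,0,0, 0.968,-0.05,0,0, 0.968,-0.05,0,0, 0.968,-0.05,0,0]'
```

```text
clock: 0.8
position: [0.4064, -0.4105, 0.2309]
orientation: [[0.91, 0.415, -0.001], [0.415, -0.91, 0.0], [-0.001, -0.001, -1.0]]
contact_force: [0.6, -0.5, 0.3]
finger_gap: 0.0854
finger_force: 0.0
clock: 1.4
position: [0.5772, -0.3231, 0.2306]
orientation: [[0.911, 0.412, -0.001], [0.412, -0.911, 0.0], [-0.001, -0.001, -1.0]]
contact_force: [-1.7, 1.2, 0.7]
finger_gap: 0.0855
finger_force: 0.0
```

```bash
python3 -m pendant '[0,0,0.2,0, 0,0,0.4,0, 0,0,0.6,0, 0,0,0.7,0, 0,0,0.75,0, 0,0,0.8,0, 0,0,0.8,0, 0,0,0.8,0]'; python3 -m pendant '[0,0,0,0, 0,0,0,0, 0,0,0,0, 0,0,0,0, 0,0,0,0, 0,0,0,0, 0,0,0,0]' 0
python3 - <<'E'
from h import *
shot("side","pics/s1.png");i=cv2.imread("pics/s1.png");cv2.imwrite("pics/s1z.png",cv2.resize(i[90:240,200:400],(800,600),interpolation=cv2.INTER_CUBIC))
E
```

```text
clock: 2.2
position: [0.5782, -0.3234, 0.0725]
orientation: [[0.911, 0.412, 0.001], [0.412, -0.911, -0.001], [0.001, 0.002, -1.0]]
contact_force: [-0.0, 0.2, 0.4]
finger_gap: 0.0855
finger_force: 0.0
clock: 2.9
position: [0.5786, -0.323, 0.0724]
orientation: [[0.911, 0.412, 0.002], [0.412, -0.911, -0.001], [0.001, 0.002, -1.0]]
contact_force: [0.3, 0.4, 6.1]
finger_gap: 0.0422
finger_force: 60.7
```

View pics/s1z.png

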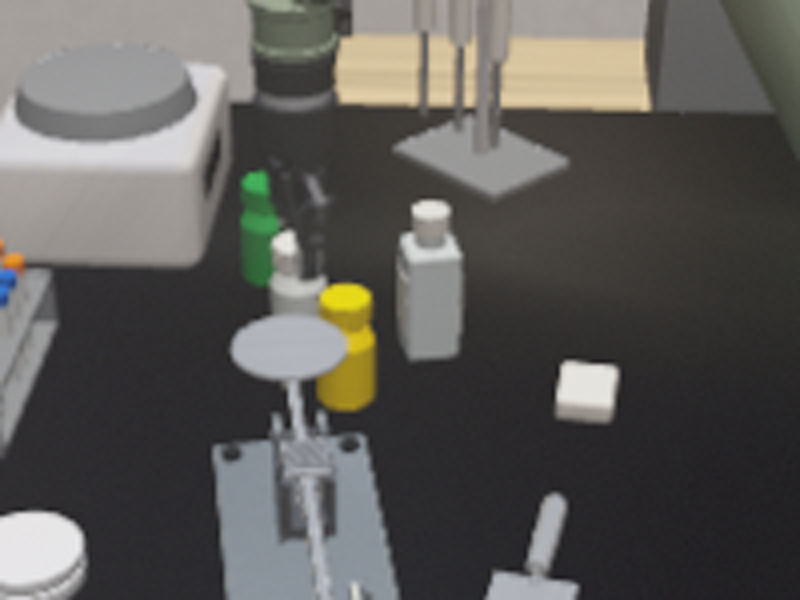

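The fingers hold the cap (gap 42 mm, 60 N) and the bystanders haven't moved. Lifting and carrying it to the pan.

```bash
python3 -m pendant '[0,0,-0.1,0, 0,0,-0.3,0, 0,0,-0.5,0, 0,0,-0.7,0, 0,0,-0.85,0, 0,0,-0.85,0]'; python3 -m pendant '[0.05,-0.15,0,0, 0.12,-0.35,0,0, 0.19,-0.55,0,0, 0.26,-0.75,0,0, 0.31,-0.9,0,0, 0.35,-1,0,0, 0.35,-1,0,0, 0.35,-1,0,0]';python3 -m pendant '[0.02,-0.06,0,0, 0.04,-0.11,0,0, 0.04,-0.11,0,0, 0.04,-0.11,0,0, 0.04,-0.11,0,0]'
```

```text
clock: 3.55
position: [0.5798, -0.3237, 0.2459]
orientation: [[0.911, 0.412, 0.006], [0.412, -0.911, -0.004], [0.004, 0.007, -1.0]]
contact_force: [0.2, -0.2, -2.8]
finger_gap: 0.0425
finger_force: 61.8
clock: 4.35
position: [0.5584, -0.1108, 0.2396]
orientation: [[0.911, 0.413, -0.003], [0.413, -0.911, 0.0], [-0.002, -0.001, -1.0]]
contact_force: [0.8, -0.2, -2.5]
finger_gap: 0.042
finger_force: 62.1
clock: 4.85
position: [0.5576, -0.0884, 0.2413]
orientation: [[0.911, 0.412, 0.0], [0.412, -0.911, -0.0], [0.0, 0.0, -1.0]]
contact_force: [0.9, 0.9, -2.0]
finger_gap: 0.0421
finger_force: 62.1
```

```bash
python3 -m pendant '[0,0,0.06,0, 0,0,0.12,0, 0,0,0.14,0, 0,0,0.155,0, 0,0,0.17,0, 0,0,0.18,0, 0,0,0.185,0, 0,0,0.185,0]'; python3 -m pendant '[0,0,0,0, 0,0,0,0, 0,0,0,0]'
```

```text
clock: 5.65
position: [0.5575, -0.0881, 0.2043]
orientation: [[0.911, 0.412, 0.0], [0.412, -0.911, 0.0], [0.0, 0.0, -1.0]]
contact_force: [-0.8, -0.1, -1.9]
finger_gap: 0.0423
finger_force: 62.2
clock: 5.95
position: [0.5576, -0.0881, 0.2045]
orientation: [[0.911, 0.412, 0.0], [0.412, -0.911, -0.0], [0.0, 0.0, -1.0]]
contact_force: [0.2, 0.6, -1.7]
finger_gap: 0.042
finger_force: 62.2
```

```bash
python3 - <<'E'
from h import *
c=shot("side","pics/s2.png");d=shot("top","pics/t2.png")
o=np.hstack([cv2.resize(c["frame"][100:250,210:343],(400,450),interpolation=2),cv2.resize(d["frame"][140:290,230:363],(400,450),interpolation=2)])
cv2.imwrite("pics/z2.png",o)
E
```

```text
(no output)
```

View pics/z2.png

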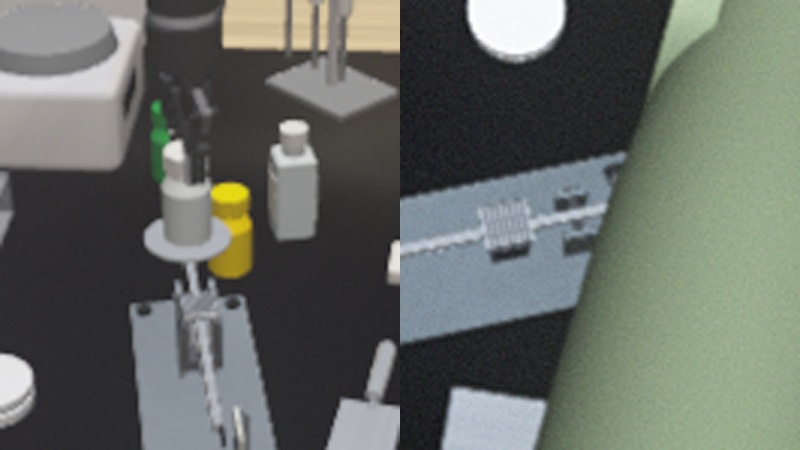

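The bottle is on or just above the pan centre, with the gripper still carrying its weight. I'll go down a few mm more.

```bash
python3 -m pendant '[0,0,0.005,0, 0,0,0.01,0, 0,0,0.01,0, 0,0,0.01,0]';python3 -m pendant '[0,0,0.004,0, 0,0,0.008,0, 0,0,0.008,0, 0,0,0.008,0]' 
```

```text
clock: 6.45
position: [0.5575, -0.0881, 0.2023]
orientation: [[0.911, 0.412, 0.0], [0.412, -0.911, 0.0], [0.0, -0.0, -1.0]]
contact_force: [-1.7, 0.7, -1.4]
finger_gap: 0.042
finger_force: 62.2
clock: 6.85
position: [0.5577, -0.088, 0.2012]
orientation: [[0.911, 0.412, 0.001], [0.412, -0.911, 0.0], [0.001, 0.0, -1.0]]
contact_force: [-2.2, 0.3, 4.4]
finger_gap: 0.0423
finger_force: 62.7
```

```bash
python3 -m pendant '[0,0,0,0, 0,0,0,0, 0,0,0,0, 0,0,0,0, 0,0,0,0, 0,0,0,0]' 1; python3 -m pendant '[0,0,-0.1,0, 0,0,-0.25,0, 0,0,-0.45,0, 0,0,-0.45,0, 0,0,-0.45,0]'
python3 - <<'E'
from h import *
t=ctrl.camera("top")
loc=np.array([[.065,.27,.016],[-.065,.27,.016],[-.065,-.13,.016]])
a=.1997;b=np.array([.5427,-.0089]);Y=np.array([-np.sin(a),np.cos(a)])
s=ctrl.read_state();R=s["orientation"];print("clock",s["clock"])
for d in(.06,.10,.12,.14,.16): print(d,b+d*Y)
p=np.r_[b+.06*Y,s["position"][2]]; print((R.T@(p-s["position"]))/.2)
E
```

```text
clock: 7.45
position: [0.5575, -0.0881, 0.2006]
orientation: [[0.911, 0.412, -0.0], [0.412, -0.911, -0.0], [-0.0, 0.0, -1.0]]
contact_force: [-0.0, 0.2, 0.4]
finger_gap: 0.0854
finger_force: 0.0
clock: 7.95
position: [0.5581, -0.0883, 0.2916]
orientation: [[0.911, 0.412, 0.002], [0.412, -0.911, -0.001], [0.002, 0.002, -1.0]]
contact_force: [0.1, 0.5, -0.9]
finger_gap: 0.0852
finger_force: 0.0
clock 8.0
0.06 [0.53079748 0.04990757]
0.1 [0.52286247 0.08911261]
0.12 [0.51889496 0.10871514]
0.14 [0.51492746 0.12831766]
0.16 [0.51095995 0.14792018]
[ 1.63322119e-01 -6.83240389e-01 -8.75313047e-06]
```

```bash
python3 -m pendant '[0.04,-0.18,0,0.035, 0.08,-0.36,0,0.0716, 0.12,-0.54,0,0.0716, 0.163,-0.683,0,0.0716, 0.163,-0.683,0,0.0716, 0.163,-0.683,0,0.0716]' 0; python3 -m pendant '[0,0,0.2,0, 0,0,0.4,0, 0,0,0.6,0, 0,0,0.65,0, 0,0,0.65,0, 0,0,0.65,0]'
python3 - <<'E'
from h import *
c=shot("side","pics/s3.png");d=shot("top","pics/t3.png")
o=np.hstack([cv2.resize(c["frame"][150:300,210:343],(400,450),interpolation=2),cv2.resize(d["frame"][140:290,170:303],(400,450),interpolation=2)])
cv2.imwrite("pics/z3.png",o)
E
```

```text
clock: 8.6
position: [0.5302, 0.0502, 0.2895]
orientation: [[0.98, 0.2, -0.002], [0.2, -0.98, -0.0], [-0.002, 0.0, -1.0]]
contact_force: [-1.5, 0.2, -0.2]
finger_gap: -0.0001
finger_force: 0.0
clock: 9.2
position: [0.532, 0.0491, 0.162]
orientation: [[0.98, 0.198, 0.002], [0.198, -0.98, -0.0], [0.002, 0.001, -1.0]]
contact_force: [-0.9, -0.2, 0.6]
finger_gap: 0.0001
finger_force: 0.0
```

View pics/z3.png

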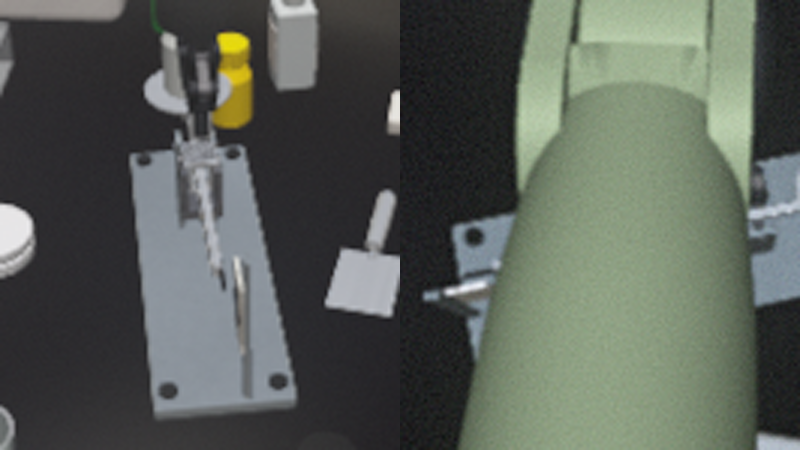

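The bottle still stands on the pan and the closed fingertip is over the plate (side crop ~(200,140)). Pressing down in small steps.

```bash
python3 -m pendant '[0,0,0.06,0, 0,0,0.09,0, 0,0,0.105,0, 0,0,0.12,0, 0,0,0.135,0, 0,0,0.15,0, 0,0,0.155,0, 0,0,0.155,0]'; python3 -m pendant '[0,0,0.005,0, 0,0,0.01,0, 0,0,0.01,0]'
```

```text
clock: 10.1
position: [0.5311, 0.0499, 0.1298]
orientation: [[0.98, 0.199, 0.001], [0.199, -0.98, 0.0], [0.001, -0.0, -1.0]]
contact_force: [0.1, 1.8, 3.7]
finger_gap: -0.0001
finger_force: 2.2
clock: 10.4
position: [0.5312, 0.0496, 0.128]
orientation: [[0.98, 0.198, 0.001], [0.198, -0.98, -0.0], [0.001, 0.001, -1.0]]
contact_force: [-0.8, 1.0, 5.2]
finger_gap: -0.0005
finger_force: 2.6
```

```bash
python3 -m pendant '[0,0,0.006,0, 0,0,0.01,0, 0,0,0.01,0]'; python3 -m pendant '[0,-0.03,0.006,0, 0,-0.06,0.009,0, 0,-0.09,0.0115,0, 0,-0.09,0.0115,0]'
```

```text
clock: 10.7
position: [0.5312, 0.0495, 0.1261]
orientation: [[0.98, 0.198, 0.001], [0.198, -0.98, -0.001], [0.001, 0.001, -1.0]]
contact_force: [-0.8, 0.5, 6.3]
finger_gap: 0.0
finger_force: 3.3
clock: 11.1
position: [0.5276, 0.0677, 0.124]
orientation: [[0.98, 0.199, 0.001], [0.199, -0.98, -0.0], [0.001, 0.0, -1.0]]
contact_force: [-0.8, 1.3, 6.1]
finger_gap: -0.0001
finger_force: 3.4
```

```bash
python3 -m pendant '[0,-0.03,0.005,0, 0,-0.06,0.0075,0, 0,-0.09,0.01,0, 0,-0.12,0.0125,0, 0,-0.15,0.0145,0, 0,-0.18,0.017,0, 0,-0.18,0.017,0]'; python3 -m pendant '[0,-0.03,0.0025,0, 0,-0.06,0.005,0, 0,-0.09,0.0075,0, 0,-0.12,0.0095,0, 0,-0.15,0.012,0, 0,-0.18,0.0145,0, 0,-0.18,0.0145,0, 0,-0.18,0.0145,0]'
python3 - <<'E'
from h import *
c=shot("side","pics/s4.png")
cv2.imwrite("pics/z4.png",cv2.resize(c["frame"][150:300,210:343],(665,600),interpolation=2)[:, :])
E
```

```text
clock: 11.8
position: [0.5205, 0.1031, 0.1205]
orientation: [[0.98, 0.199, 0.001], [0.199, -0.98, -0.0], [0.001, 0.0, -1.0]]
contact_force: [-0.9, 1.8, 7.3]
finger_gap: 0.0
finger_force: 3.4
clock: 12.6
position: [0.5134, 0.1381, 0.1176]
orientation: [[0.98, 0.199, 0.001], [0.199, -0.98, -0.0], [0.001, 0.0, -1.0]]
contact_force: [-1.2, 0.8, 6.4]
finger_gap: 0.0002
finger_force: 3.1
```

View pics/z4.png

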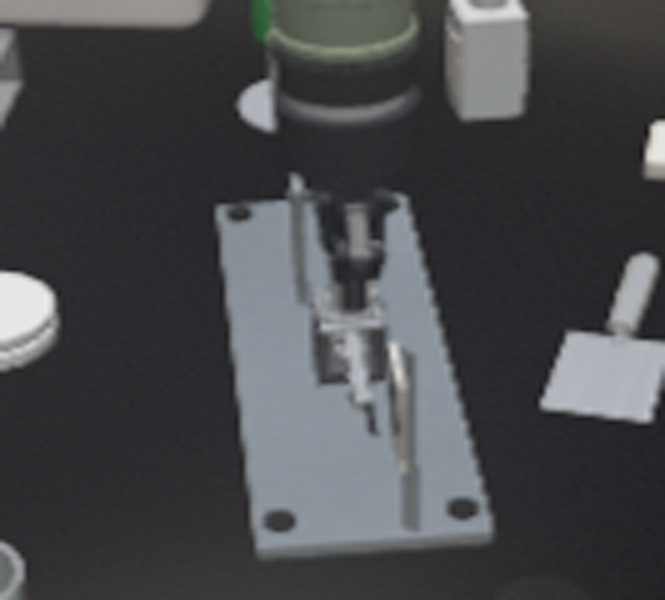

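The poise followed the fingertip to about 0.150 m along the beam (notch ~0.11). Releasing upward and waiting for it to settle.

```bash
python3 -m pendant '[0,0,-0.015,0, 0,0,-0.03,0, 0,0,-0.05,0, 0,0,-0.075,0, 0,0,-0.1,0, 0,0,-0.2,0, 0,0,-0.4,0, 0,0,-0.4,0]';python3 -m pendant '[0,0.25,0,0, 0,0.5,0,0, 0,0.5,0,0, 0,0.5,0,0, 0,0.5,0,0, 0,0.5,0,0, 0,0.5,0,0, 0,0.5,0,0]';python3 -m pendant '[0,0,0,0, 0,0,0,0, 0,0,0,0, 0,0,0,0, 0,0,0,0, 0,0,0,0, 0,0,0,0, 0,0,0,0]'
python3 - <<'E'
from h import *
c=ctrl.camera("side");f=np.mean([ctrl.camera("side")["frame"].astype(float) for _ in range(6)],0).astype(np.uint8)
cv2.imwrite("pics/s5.png",f)
L=cv2.imread("pics/s4.png");U=cv2.imread("pics/s3.png")
o=np.hstack([cv2.resize(i[215:275,255:310],(266,290*1),interpolation=2) for i in(L,f,U)])
cv2.imwrite("pics/z5.png",o)
# vertical profile of darkness... predicted tip pixel for tilts
a=.1997;b=np.array([.5427,-.0089]);Y=np.array([-np.sin(a),np.cos(a)])
for th in(-.08,-.03,0,.03,.08): print(th,proj(c,np.r_[b+.245*np.cos(th)*Y,.11+.245*np.sin(th)]))
print(ctrl.read_state()["clock"])
E
```

```text
clock: 13.45
position: [0.5161, 0.1384, 0.202]
orientation: [[0.98, 0.199, 0.008], [0.199, -0.98, 0.001], [0.008, 0.001, -1.0]]
contact_force: [0.0, -0.7, 0.1]
finger_gap: 0.0
finger_force: 0.0
clock: 14.25
position: [0.5327, 0.0409, 0.1971]
orientation: [[0.98, 0.2, -0.0], [0.2, -0.98, 0.0], [-0.0, -0.0, -1.0]]
contact_force: [0.2, -1.2, 0.2]
finger_gap: 0.0002
finger_force: 0.0
clock: 15.05
position: [0.5329, 0.04, 0.1971]
orientation: [[0.98, 0.198, 0.0], [0.198, -0.98, 0.0], [0.0, -0.0, -1.0]]
contact_force: [-0.3, 0.0, 0.3]
finger_gap: 0.0001
finger_force: 0.0
-0.08 [[284.65729527 257.37868751]]
-0.03 [[284.61853134 254.09428373]]
0 [[284.58244028 252.02393331]]
0.03 [[284.5366434  249.88115376]]
0.08 [[284.43862833 246.15477463]]
15.4
```

View pics/z5.png

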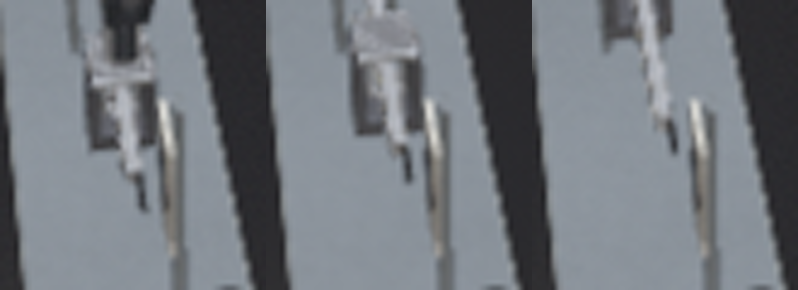

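The pointer tip rows are 212 (low stop), 182 (now) and 153 (high stop), so it is centred almost exactly. I'll clear the arm and check that the pawl seated and the pointer is steady.

```bash
python3 -m pendant '[0,0,-0.25,0, 0,0,-0.5,0, 0,0.25,-0.6,0, 0,0.5,-0.6,0, 0,0.75,-0.6,0, 0,1,-0.6,0, 0,1,-0.6,0, 0,1,-0.6,0]'
python3 - <<'E'
from h import *
c=ctrl.camera("side");f=np.mean([ctrl.camera("side")["frame"].astype(float) for _ in range(6)],0).astype(np.uint8)
d=ctrl.camera("top");g=np.mean([ctrl.camera("top")["frame"].astype(float) for _ in range(6)],0).astype(np.uint8)
L=cv2.imread("pics/s4.png");U=cv2.imread("pics/s3.png");M=cv2.imread("pics/s5.png")
def tip(i):
    k=cv2.resize(i[238:264,279:290],None,fx=8,fy=8,interpolation=2)
    m=(k.max(2)<95); ys=np.where(m.any(1))[0]; return 238+ys.max()/8 if len(ys) else None
for i in(L,M,f,U): print(tip(i))
sd=[i.astype(float).mean() for i in(f,M)]
print(cv2.absdiff(f,M)[215:275,255:310].max())
o=np.zeros((600,800,3),np.uint8)
o[:,:400]=cv2.resize(f[200:275,260:310],(400,600),interpolation=2)
o[:300,400:]=cv2.resize(g[190:250,180:260],(400,300),interpolation=2)
o[300:,400:]=cv2.resize(f[130:220,230:350],(400,300),interpolation=2)
cv2.imwrite("pics/z6.png",o)
a=.1997;b=np.array([.5427,-.0089]);Y=np.array([-np.sin(a),np.cos(a)])
for z in(.137,.132): 
  for al in(.13,.14,.15,.155): print(z,al,proj(d,np.r_[b+al*Y,z])[0].round(1), proj(c,np.r_[b+al*Y,z])[0].round(1))
print(ctrl.read_state()["clock"])
E
```

```text
clock: 16.2
position: [0.5724, -0.1574, 0.3165]
orientation: [[0.981, 0.196, -0.001], [0.196, -0.981, 0.001], [-0.001, -0.001, -1.0]]
contact_force: [-0.5, 1.5, -0.5]
finger_gap: -0.0001
finger_force: 0.0
258.375
258.25
258.25
258.25
2
0.137 0.13 [236.6 220.5] [279.8 217.2]
0.137 0.14 [232.5 221.3] [280.2 219.4]
0.137 0.15 [228.5 222.2] [280.6 221.6]
0.137 0.155 [226.5 222.6] [280.8 222.7]
0.132 0.13 [236.8 220.8] [279.9 218.6]
0.132 0.14 [232.8 221.6] [280.3 220.8]
0.132 0.15 [228.8 222.5] [280.6 223. ]
0.132 0.155 [226.8 222.9] [280.8 224.1]
16.9
```

View pics/z6.png

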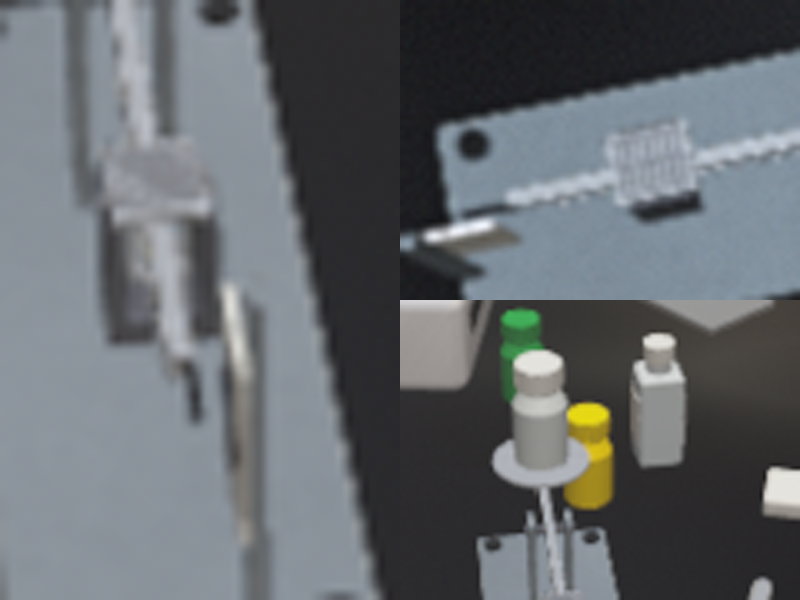

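```bash
python3 - <<'E'
from h import *
d=ctrl.camera("top");g=np.mean([ctrl.camera("top")["frame"].astype(float) for _ in range(8)],0).astype(np.uint8); cv2.imwrite("pics/t6.png",g)
t0=cv2.imread("pics/top0.png");t3=cv2.imread("pics/t2.png")
def up(i): return cv2.GaussianBlur(cv2.resize(cv2.cvtColor(i,6),None,fx=8,fy=8,interpolation=2),(0,0),6)
G=up(g)
for n,i,w in(("t0",t0,(253,203,277,227)),("t2",t3,(253,203,277,227))):
    A=up(i); x0,y0,x1,y1=[8*v for v in w]; T=A[y0:y1,x0:x1]
    r=cv2.matchTemplate(G[8*195:8*250,8*200:8*290],T,cv2.TM_CCOEFF_NORMED); _,m,_,l=cv2.minMaxLoc(r)
    print(n,m,"dx,dy px",200+l[0]/8-w[0],195+l[1]/8-w[1])
a=.1997;b=np.array([.5427,-.0089]);Y=np.array([-np.sin(a),np.cos(a)])
p=lambda al,th,dz=0: proj(d,np.r_[b+al*Y,.137+al*th-dz])[0]
for al in(.140,.145,.15): print(al,p(al,0)-p(.06,-.08),"vs t2 up",p(al,0)-p(.06,.06), "crest",p(al,0,.005)-p(.06,-.08))
# bright plate vs base: side view rows of plate outline
E
```

```text
t0 0.9771957993507385 dx,dy px -33.875 7.25
t2 0.9582151174545288 dx,dy px -33.75 7.5
0.14 [-32.34261296   6.59126124] vs t2 up [-32.21191451   7.16627885] crest [-32.10195061   6.89800788]
0.145 [-34.36137829   7.02394622] vs t2 up [-34.23067984   7.59896383] crest [-34.11051894   7.32853918]
0.15 [-36.38016397   7.45661659] vs t2 up [-36.24946551   8.0316342 ] crest [-36.11911099   7.7590547 ]
```

The top-view match gives the poise at about 0.104, hung between notches with the pointer centred, so notch 0.10 is the nearest. I'll press again and nudge it in ~4.5 mm.

```bash
python3 -m pendant '[0,-0.25,0,0, 0,-0.5,0,0, 0,-0.75,0,0, 0,-1,0,0, 0,-1,0,0, 0,-1,0,0]';python3 -m pendant '[0,-0.25,0,0, 0,-0.479,0,0, 0,-0.479,0.2,0, 0,-0.479,0.4,0, 0,-0.479,0.6,0, 0,-0.479,0.8,0, 0,-0.479,0.8,0, 0,-0.479,0.8,0]'
```

```text
clock: 17.95
position: [0.5327, 0.0411, 0.3174]
orientation: [[0.98, 0.201, 0.001], [0.201, -0.98, -0.0], [0.001, 0.001, -1.0]]
contact_force: [0.5, -0.6, 0.0]
finger_gap: -0.0
finger_force: 0.0
clock: 18.75
position: [0.5142, 0.1328, 0.1573]
orientation: [[0.98, 0.197, -0.001], [0.197, -0.98, -0.0], [-0.001, 0.0, -1.0]]
contact_force: [0.7, 0.0, 1.3]
finger_gap: -0.0005
finger_force: 0.0
```

```bash
python3 -m pendant '[0,0,0.06,0, 0,0,0.09,0, 0,0,0.115,0, 0,0,0.135,0, 0,0,0.155,0, 0,0,0.17,0, 0,0,0.18,0, 0,0,0.18,0]'; python3 -m pendant '[0,0,0.006,0, 0,0,0.012,0, 0,0,0.012,0]'
```

```text
clock: 19.55
position: [0.5139, 0.134, 0.1211]
orientation: [[0.98, 0.199, 0.0], [0.199, -0.98, 0.0], [0.0, -0.0, -1.0]]
contact_force: [-0.7, 0.4, 2.2]
finger_gap: 0.0001
finger_force: 0.9
clock: 19.85
position: [0.514, 0.134, 0.1191]
orientation: [[0.98, 0.199, 0.0], [0.199, -0.98, 0.0], [0.0, -0.0, -1.0]]
contact_force: [-1.9, -0.1, 6.4]
finger_gap: 0.0002
finger_force: 2.9
```

```bash
python3 -m pendant '[0,0,0.003,0, 0,0.008,0.002,0, 0,0.016,0.001,0, 0,0.024,0.001,0, 0,0.024,0.001,0, 0,0.024,0.001,0]'; python3 -m pendant '[0,0,-0.01,0, 0,0,-0.02,0, 0,0,-0.03,0, 0,0,-0.04,0, 0,0,-0.06,0, 0,0,-0.1,0, 0,0,-0.3,0, 0,0,-0.5,0]'; python3 -m pendant '[0,0,-0.25,0, 0,0.25,-0.3,0, 0,0.5,-0.3,0, 0,0.75,-0.3,0, 0,1,-0.3,0, 0,1,-0.3,0]'; python3 -m pendant '[0,0.25,0,0, 0,0.48,0,0, 0,0.48,0,0, 0,0.48,0,0, 0,0.48,0,0, 0,0.48,0,0, 0,0.48,0,0, 0,0.48,0,0]'
cat > m.py <<'E'
from h import *
d=ctrl.camera("top");g=np.mean([ctrl.camera("top")["frame"].astype(float) for _ in range(6)],0).astype(np.uint8)
f=np.mean([ctrl.camera("side")["frame"].astype(float) for _ in range(6)],0).astype(np.uint8); cv2.imwrite("pics/s7.png",f); cv2.imwrite("pics/t7.png",g)
def up(i): return cv2.GaussianBlur(cv2.resize(cv2.cvtColor(i,6),None,fx=8,fy=8,interpolation=2),(0,0),6)
G=up(g)
for n,w in(("top0",(253,203,277,227)),("t6",(219,210,243,234))):
    A=up(cv2.imread(f"pics/{n}.png")); x0,y0,x1,y1=[8*v for v in w]; T=A[y0:y1,x0:x1]
    r=cv2.matchTemplate(G[8*195:8*250,8*200:8*290],T,cv2.TM_CCOEFF_NORMED); _,m,_,l=cv2.minMaxLoc(r)
    print(n,m,"dx,dy px",200+l[0]/8-w[0],195+l[1]/8-w[1])
# pointer tip: match tip patch of s5 in the side views
S=up(cv2.imread("pics/s5.png"));T=S[8*245:8*255,8*279:8*289]
for n in("s4","s5","s7","s3"):
    r=cv2.matchTemplate(up(cv2.imread(f"pics/{n}.png"))[8*235:8*265,8*274:8*294],T,cv2.TM_CCOEFF_NORMED);_,m,_,l=cv2.minMaxLoc(r);print(n,m,l[1]/8-10,l[0]/8-5)
print(ctrl.read_state()["clock"])
E
python3 m.py
```

```text
clock: 20.45
position: [0.515, 0.1291, 0.1191]
orientation: [[0.98, 0.198, 0.001], [0.198, -0.98, -0.0], [0.001, 0.0, -1.0]]
contact_force: [-1.6, -0.4, 5.2]
finger_gap: -0.0001
finger_force: 3.0
clock: 21.25
position: [0.5138, 0.1289, 0.2189]
orientation: [[0.98, 0.198, -0.003], [0.198, -0.98, -0.001], [-0.003, -0.0, -1.0]]
contact_force: [1.9, -0.5, 0.7]
finger_gap: -0.0004
finger_force: 0.0
clock: 21.85
position: [0.5554, -0.0725, 0.2786]
orientation: [[0.982, 0.191, 0.001], [0.191, -0.982, -0.002], [0.0, 0.002, -1.0]]
contact_force: [0.4, 0.6, 0.5]
finger_gap: -0.0003
finger_force: 0.0
clock: 22.65
position: [0.5736, -0.16, 0.2787]
orientation: [[0.98, 0.2, 0.0], [0.2, -0.98, -0.0], [0.0, 0.0, -1.0]]
contact_force: [0.5, 0.3, -0.1]
finger_gap: -0.0004
finger_force: 0.0
top0 0.9777610301971436 dx,dy px -31.875 6.5
t6 0.9875344038009644 dx,dy px 2.0 -0.75
s4 0.9544114470481873 6.0 0.25
s5 0.9999980330467224 0.0 0.0
s7 0.9778662323951721 -0.75 0.0
s3 0.7571330070495605 -5.25 -0.375
23.3
```

```bash
cat > m2.py <<'E'
from h import *
import sys
c=ctrl.camera("side");f=np.mean([ctrl.camera("side")["frame"].astype(float) for _ in range(6)],0).astype(np.uint8); cv2.imwrite("pics/cur.png",f)
def up(i): return cv2.GaussianBlur(cv2.resize(cv2.cvtColor(i,6),None,fx=8,fy=8,interpolation=2),(0,0),5)
# lowest tip edge: dark darkness profile, column-min over pointer columns
for n in("side0","s1","s4","s3","s5","cur"):
    i=up(cv2.imread(f"pics/{n}.png")).astype(float)[8*236:8*268,8*279:8*288]
    k=i.min(1); bg=np.median(i[-40:]); lo=k.min(); th=(bg+lo)/2
    j=np.where(k<th)[0].max(); print(n,"tip row",236+j/8,"bg",bg,"min",lo)
    res=[]
    for ref,(y0,y1) in(("s5",(244,254)),("s4",(250,260)),("s3",(239,249))):
        T=up(cv2.imread(f"pics/{ref}.png"))[8*y0:8*y1,8*281:8*288]
        r=cv2.matchTemplate(up(cv2.imread(f"pics/{n}.png"))[8*232:8*268,8*279:8*290],T,cv2.TM_CCOEFF_NORMED);_,m,_,l=cv2.minMaxLoc(r);res.append((round(m,2),232+l[1]/8-y0))
    print("  ",res)
E
python3 m2.py
```

```text
side0 tip row 255.625 bg 145.0 min 82.0
   [(0.96, 3.0), (0.97, -2.625), (0.87, 8.625)]
s1 tip row 256.125 bg 145.0 min 79.0
   [(0.95, 3.375), (0.98, -2.375), (0.88, 9.0)]
s4 tip row 258.25 bg 145.0 min 62.0
   [(0.96, 5.75), (1.0, 0.0), (0.88, 11.375)]
s3 tip row 250.625 bg 145.0 min 81.0
   [(0.9, -5.5), (0.91, -11.375), (1.0, 0.0)]
s5 tip row 252.375 bg 145.0 min 69.0
   [(1.0, 0.0), (0.96, -5.75), (0.88, 5.5)]
cur tip row 251.25 bg 145.0 min 72.0
   [(0.98, -0.875), (0.94, -6.75), (0.92, 4.5)]
```

Consistent estimate: the balance point is ≈0.106. Notch 0.10 leaves the pointer ~4.6 mm high, while 0.11 would be ~2.8 mm low, so 0.11 gives more margin. Moving it one notch out.

```bash
python3 -m pendant '[0,-0.25,0,0, 0,-0.5,0,0, 0,-0.75,0,0, 0,-1,0,0, 0,-1,0,0, 0,-1,0,0]';python3 -m pendant '[0,-0.25,0,0, 0,-0.47,0,0, 0,-0.47,0.2,0, 0,-0.47,0.4,0, 0,-0.47,0.6,0, 0,-0.47,0.6,0, 0,-0.47,0.6,0]';python3 -m pendant '[0,0,0.06,0, 0,0,0.085,0, 0,0,0.105,0, 0,0,0.125,0, 0,0,0.145,0, 0,0,0.165,0, 0,0,0.18,0, 0,0,0.18,0]'
```

```text
clock: 24.25
position: [0.5337, 0.0362, 0.2788]
orientation: [[0.98, 0.201, 0.001], [0.201, -0.98, -0.0], [0.001, 0.001, -1.0]]
contact_force: [-0.9, -0.6, 0.2]
finger_gap: 0.0005
finger_force: 0.0
clock: 24.95
position: [0.5155, 0.1261, 0.1587]
orientation: [[0.98, 0.197, -0.001], [0.197, -0.98, -0.0], [-0.001, 0.0, -1.0]]
contact_force: [1.0, 0.5, 0.4]
finger_gap: 0.0003
finger_force: 0.0
clock: 25.75
position: [0.5157, 0.1273, 0.1226]
orientation: [[0.98, 0.199, 0.001], [0.199, -0.98, 0.0], [0.001, 0.0, -1.0]]
contact_force: [0.6, 0.4, 4.2]
finger_gap: 0.0003
finger_force: 2.2
```

```bash
python3 -m pendant '[0,0,0.007,0, 0,0,0.014,0, 0,0,0.021,0, 0,0,0.021,0]'; python3 -m pendant '[0,-0.013,0.002,0, 0,-0.026,0.003,0, 0,-0.039,0.004,0, 0,-0.052,0.005,0, 0,-0.052,0.005,0, 0,-0.052,0.005,0]'
```

```text
clock: 26.15
position: [0.5158, 0.1272, 0.1187]
orientation: [[0.98, 0.198, 0.001], [0.198, -0.98, 0.0], [0.001, 0.0, -1.0]]
contact_force: [0.7, 0.7, 6.8]
finger_gap: 0.0003
finger_force: 3.1
clock: 26.75
position: [0.5136, 0.1378, 0.1178]
orientation: [[0.98, 0.199, 0.001], [0.199, -0.98, 0.001], [0.001, -0.0, -1.0]]
contact_force: [1.4, 1.0, 6.4]
finger_gap: 0.0001
finger_force: 3.1
```

```bash
python3 -m pendant '[0,0,-0.01,0, 0,0,-0.02,0, 0,0,-0.03,0, 0,0,-0.04,0, 0,0,-0.06,0, 0,0,-0.1,0, 0,0,-0.3,0, 0,0,-0.5,0]'; python3 -m pendant '[0,0,-0.25,0, 0,0.25,-0.3,0, 0,0.5,-0.3,0, 0,0.75,-0.3,0, 0,1,-0.3,0, 0,1,-0.3,0]'; python3 -m pendant '[0,0.25,0,0, 0,0.48,0,0, 0,0.48,0,0, 0,0.48,0,0, 0,0.48,0,0, 0,0.48,0,0, 0,0.48,0,0, 0,0.48,0,0]'
python3 m.py; python3 m2.py | tail -2
```

```text
clock: 27.55
position: [0.5115, 0.137, 0.2174]
orientation: [[0.98, 0.198, -0.004], [0.198, -0.98, -0.001], [-0.004, -0.0, -1.0]]
contact_force: [2.0, 0.3, 0.4]
finger_gap: -0.0001
finger_force: 0.0
clock: 28.15
position: [0.5532, -0.0642, 0.2771]
orientation: [[0.982, 0.191, -0.0], [0.191, -0.982, -0.002], [-0.001, 0.002, -1.0]]
contact_force: [-0.1, 0.8, -0.1]
finger_gap: 0.0001
finger_force: 0.0
clock: 28.95
position: [0.5719, -0.1518, 0.2775]
orientation: [[0.98, 0.2, 0.0], [0.2, -0.98, -0.0], [0.0, 0.0, -1.0]]
contact_force: [0.6, 0.6, 0.0]
finger_gap: 0.0002
finger_force: 0.0
top0 0.975475013256073 dx,dy px -35.125 7.375
t6 0.9807091951370239 dx,dy px -1.25 0.125
s4 0.9544114470481873 6.0 0.25
s5 0.9999980330467224 0.0 0.0
s7 0.9855197072029114 0.75 0.0
s3 0.7571330070495605 -5.25 -0.375
29.6
cur tip row 252.875 bg 145.0 min 69.0
   [(0.98, 0.75), (0.94, -5.0), (0.88, 6.375)]
```

Pointer ~1 mm below centre. The plate looks ~1–2 mm short of the notch, so I'll feel the plate height to confirm that it is seated.

```bash
python3 -m pendant '[0,-0.25,0,0, 0,-0.5,0,0, 0,-0.75,0,0, 0,-1,0,0, 0,-1,0,0, 0,-1,0,0]';python3 -m pendant '[0,-0.25,0,0, 0,-0.475,0,0, 0,-0.475,0.2,0, 0,-0.475,0.4,0, 0,-0.475,0.6,0, 0,-0.475,0.6,0, 0,-0.475,0.6,0]';python3 -m pendant '[0,0,0.06,0, 0,0,0.085,0, 0,0,0.105,0, 0,0,0.125,0, 0,0,0.145,0, 0,0,0.16,0, 0,0,0.17,0, 0,0,0.17,0]';python3 -m pendant '[0,0,0.006,0, 0,0,0.01,0, 0,0,0.01,0]'
```

```text
clock: 30.55
position: [0.5321, 0.0444, 0.2776]
orientation: [[0.98, 0.201, 0.001], [0.201, -0.98, -0.0], [0.0, 0.001, -1.0]]
contact_force: [-0.7, -1.2, -0.2]
finger_gap: -0.0001
finger_force: 0.0
clock: 31.25
position: [0.5136, 0.1353, 0.1576]
orientation: [[0.98, 0.197, -0.001], [0.197, -0.98, -0.0], [-0.001, 0.0, -1.0]]
contact_force: [-0.3, 0.5, -0.2]
finger_gap: 0.0001
finger_force: 0.0
clock: 32.05
position: [0.5135, 0.1366, 0.1234]
orientation: [[0.98, 0.199, 0.001], [0.199, -0.98, 0.0], [0.001, -0.0, -1.0]]
contact_force: [-0.4, 0.2, 3.4]
finger_gap: -0.0002
finger_force: 1.7
clock: 32.35
position: [0.5136, 0.1365, 0.1215]
orientation: [[0.98, 0.199, 0.001], [0.199, -0.98, 0.0], [0.001, 0.0, -1.0]]
contact_force: [0.1, 0.5, 4.1]
finger_gap: 0.0002
finger_force: 2.2
```

Probably seated, but the reading is ambiguous. A full press plus a 1.4 mm outward nudge makes it certain.

```bash
python3 -m pendant '[0,0,0.006,0, 0,0,0.012,0, 0,0,0.019,0, 0,0,0.019,0, 0,-0.004,0.019,0, 0,-0.007,0.019,0, 0,-0.007,0.019,0]'; python3 -m pendant '[0,0,-0.01,0, 0,0,-0.02,0, 0,0,-0.03,0, 0,0,-0.04,0, 0,0,-0.06,0, 0,0,-0.1,0, 0,0,-0.3,0, 0,0,-0.5,0]'; python3 -m pendant '[0,0,-0.25,0, 0,0.25,-0.3,0, 0,0.5,-0.3,0, 0,0.75,-0.3,0, 0,1,-0.3,0, 0,1,-0.3,0]'; python3 -m pendant '[0,0.25,0,0, 0,0.48,0,0, 0,0.48,0,0, 0,0.48,0,0, 0,0.48,0,0, 0,0.48,0,0, 0,0.48,0,0, 0,0.48,0,0]'
python3 m.py; python3 m2.py | tail -2
python3 - <<'E'
import cv2,numpy as np
f=cv2.imread("pics/cur.png");s=cv2.imread("pics/s5.png")
r=lambda i:cv2.resize(i[205:265,260:300],(400,600),interpolation=2)
cv2.imwrite("pics/z8.png",np.hstack([r(s),r(f)]))
E
```

```text
clock: 33.05
position: [0.5133, 0.1378, 0.1178]
orientation: [[0.98, 0.199, 0.001], [0.199, -0.98, -0.0], [0.001, 0.0, -1.0]]
contact_force: [-0.4, 1.0, 6.3]
finger_gap: 0.0
finger_force: 3.1
clock: 33.85
position: [0.5117, 0.1375, 0.2177]
orientation: [[0.98, 0.198, -0.004], [0.198, -0.98, -0.001], [-0.004, 0.0, -1.0]]
contact_force: [1.1, 0.9, 0.3]
finger_gap: 0.0
finger_force: 0.0
clock: 34.45
position: [0.5534, -0.0638, 0.2774]
orientation: [[0.982, 0.191, 0.0], [0.191, -0.982, -0.002], [-0.0, 0.002, -1.0]]
contact_force: [0.2, 0.5, 0.0]
finger_gap: 0.0004
finger_force: 0.0
clock: 35.25
position: [0.5718, -0.1514, 0.2777]
orientation: [[0.98, 0.2, 0.0], [0.2, -0.98, -0.0], [0.0, 0.0, -1.0]]
contact_force: [-0.4, -0.4, -0.0]
finger_gap: -0.0004
finger_force: 0.0
top0 0.9665664434432983 dx,dy px -35.625 7.5
t6 0.9791334867477417 dx,dy px -1.625 0.25
s4 0.9544114470481873 6.0 0.25
s5 0.9999980330467224 0.0 0.0
s7 0.9808496236801147 0.75 0.0
s3 0.7571330070495605 -5.25 -0.375
35.9
cur tip row 253.0 bg 145.0 min 67.0
   [(0.98, 0.875), (0.94, -4.875), (0.86, 6.375)]
```

View pics/z8.png

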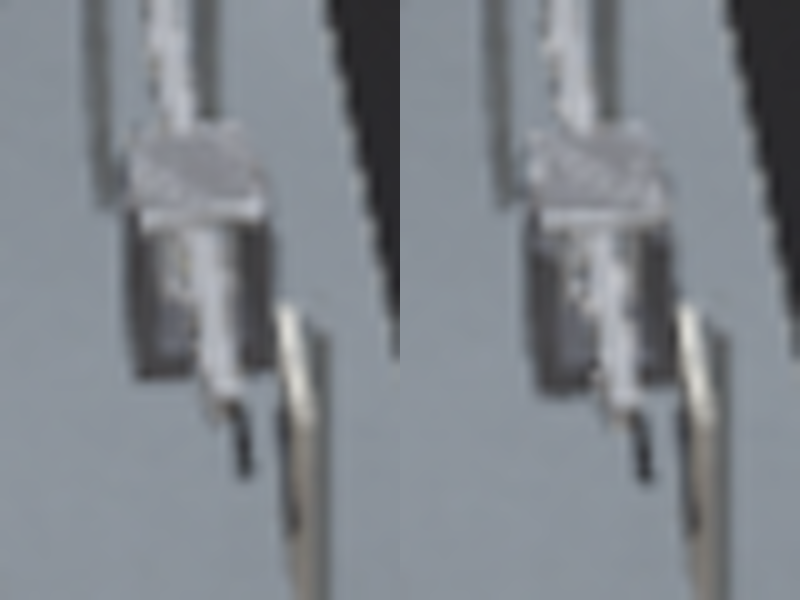

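In the final view, the plate stands ~1.5 px higher above the poise than when it was hung up, so the pawl is seated. The pointer is ~1.5 mm below centre and the arm is clear.

```bash
python3 -c "
from cell import ctrl
print(ctrl.hand_in())"
```

```text
the job is handed in; nothing more can be done
None
```

I handed the job in with the bottle on the pan and the poise at the 0.11 notch: the camera puts the pointer about 1.5–2 mm below centre (limit 6 mm), and the pawl looks seated, but the hand-in gave no verdict.

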